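# Set the tail support, then hold the cast lever level over its fixture

### The job

Slide the fixture's tail support along its track by its black post until the pointed tab on its back lines up with the pointer of the small index clip. Then take the cast lever by the arm at its balance point (the punched dot near the hub), lift it and carry it level, and finish still holding it steady and level about 4 cm clear above the fixture, its hub centred over the round nest and its arm over the support. Do not set it down or let it touch the fixture, and leave the other things on the bench where they are.

Things in the scene. Friction and masses are not known exactly. Their poses are not given: they have to be found in the camera images.
- fixture: Assembly fixture fixed to the bench: aluminium base plate 76 x 230 x 12 mm with a round nest at one end and a track for a sliding support. Origin on the bench under the nest's centre; y runs along the track from the nest towards the support, z up. The plate spans x -38 to 38, y -45 to 185. The nest is a dark ring of 72 mm outer and 56 mm inner diameter, its rim 30 mm above the bench.
- nest_rim (a point): Centre of the nest's round mouth, 30 mm above the bench; axes as the fixture's.
- support (a joint): Position of the tail support along the track: 0 at the end near the nest (support centre 60 mm from the nest's centre) to 0.100 m at the far end, growing with the fixture's y. Friction about 1.5 N; it stays where it is left.
- support_saddle (a point): Middle of the saddle floor of the tail support, 34 mm above the bench; axes as the fixture's; travels with the support: a steel block 44 x 36 mm with a U saddle (two cheeks to 50 mm above the bench, 24 mm gap), an arm on its -x side that carries the black grip post, and a pointed tab 3 mm wide in the middle of its +x side.
- support_post (a point): Centre of the top of the support's upright black grip post, 66 mm above the bench, 52 mm to the fixture's -x side of the saddle's middle and at the same y. The post is 14 mm in diameter and rises free from 34 to 66 mm above the bench; below it a foot of 16 mm diameter stands on the arm's top at 28 mm. Pinch it from above with the fingers closing along the track.
- index_clip: Small dark clip 16 mm long fixed on the plate's edge on the +x side of the track, in a different place along it each time; its 3 mm wide pointer looks at the support's tab. Origin at the clip's foot, 12 mm above the bench; axes as the fixture's. The support is set when its saddle and this origin have the same y in the fixture's frame.
- lever: Cast aluminium lever, about 0.3 kg, loose, resting level on its hub and tail leg. Hub: cylinder of 44 mm diameter, 36 mm high, at one end. Arm: straight bar 16 mm wide, 16 mm high, 22 to 38 mm above the underside. 165 mm from the hub's axis: a 26 mm eye on a 14 mm leg. Origin at the centre of the hub's underside; y along the arm from hub to tail, z up.
- lever_balance (a point): Balance point (centre of mass along the arm), in the middle of the arm's section, 52 mm from the hub's axis towards the tail and 30 mm above the underside; a dark punched dot of 6 mm marks it on the arm's top. Axes as the lever's. Grip the arm across its 16 mm width here.
- lever_tail (a point): Underside of the lever's tail leg, 165 mm from the hub's axis.
- solder_reel: Reel of solder wire, 57 mm diameter, 32 mm high, standing on its flange; bystander. Origin under its centre.
- screwdriver: Screwdriver with a yellow and black handle, 167 mm long, 24 mm thick, lying on the bench; bystander. Origin at the middle of its length at its underside.
- tape_roll: Roll of aluminium tape, 59 mm diameter, 48 mm high, standing flat; bystander. Origin under its centre.

How it is judged:
On the way, in this order (a step that is already met when the one before it is completed fails the run):
1. the support's tab stands at the clip's pointer while the lever still stands on the bench (y of support_saddle in the frame of index_clip between -0.005 and 0.005 m and height (world z) of lever below 0.01 m), for 0.3 s.
2. the lever is lifted clear of the bench, level, gripped at its balance point (contact force between lever and the fingers above 1 N and y of the grasp point in the frame of lever_balance between -0.015 and 0.015 m and angle between lever's own z axis and vertical below 0.09 rad and height (world z) of lever above 0.03 m), for 0.2 s.
At the end, for the whole second after the job is handed in: Lever still held within 15 mm of its balance point, at rest, level within 5 degrees, not touching the fixture; hub underside 20 to 65 mm above the nest rim and within 12 mm of its centre; tail on the support side within 15 mm of the track centre line; support within 5 mm of the pointer (y of support_saddle in the frame of index_clip between -0.005 and 0.005 m and contact force between lever and the fingers above 1 N and y of the grasp point in the frame of lever_balance between -0.015 and 0.015 m and angle between lever's own z axis and vertical below 0.09 rad and horizontal distance between lever and nest_rim below 0.012 m and x of lever_tail in the frame of fixture between -0.015 and 0.015 m and y of lever_tail in the frame of fixture above 0.1 m and z of lever in the frame of nest_rim between 0.02 and 0.065 m and contact force between lever and fixture below 0.2 N and linear speed of lever below 0.03 m/s and angular speed of lever below 0.15 rad/s); the arm keeps its last pose, push and grip.
It fails at once if the lever is tipped by more than 0.35 rad (20 degrees) (angle between lever's own z axis and vertical above 0.35 rad).
It fails at once if the lever touches the fixture (contact force between lever and fixture above 1 N).
It fails at once if the reel, the screwdriver or the tape roll is moved by more than 25 mm (distance of any of solder_reel, screwdriver, tape_roll from where it was at the start of the episode above 0.025 m).
It also fails if it takes over 61 s, if anything falls off the work surface, if the arm or the gripper's body presses on something with over 40 N, if the wrist force passes 120 N, or if a joint passes its speed limit or range.

### The arm

A 7-joint arm with a two-finger parallel gripper is mounted at the origin on a cart in front of the work surface, level with it; the furniture and walls round the work are solid. World frame = base frame: x ahead of the robot, y to its left, z up, the work surface at z = 0. Lengths are in m, angles in rad, forces in N, time in s.
With the tool pointing down it reaches from about 0.425 to 0.95 m from the base axis. Payload 4.7 kg.
Tool frame: the origin (TCP) lies between the finger pads; the fingertips stand 25 mm ahead of it and the grasp point (between the pads) lies 6 mm ahead of it; z points along the fingers, y is the line along which they close (so a half turn about z gives the same grasp; the last joint's range is limited). The gripper opens to 85 mm and grips with 20 to 120 N. Pads are 22 mm wide; open, the fingers measure 114 mm over their backs; the gripper's body (76 mm by 85 mm) begins 54 mm behind the grasp point. The pads swing forward as they close: fully open they stand 13 mm farther back than shut.
Start: joints at [-1.376, 0.469, -0.049, 1.532, 0.024, 1.141, -0.082], TCP at [0.15, 0.658, 0.256] pointing down, gripper open.
Joint ranges: [-2.59, 2.59], [-0.33, 1.99], [-1.39, 1.29], [0.1, 2.45], [-1.04, 4.18], [0.21, 1.99], [-2.66, 2.66]. Speed limits (rad/s): [2.57, 2.57, 3.14, 3.14, 3.14, 3.14, 3.14].

### API

Orientations are given as a 3x3 rotation matrix whose columns are the frame's x, y, z axes.
In Python, from rig import * gives the robot as it stands. Calls block until the motion is done:
- movep(position, orientation): joint-space move of the TCP to a pose.
- move_l(position, attitude=None, feed=0.15, until_force=None): straight line of the TCP; attitude=None keeps the orientation; feed is the mean speed in m/s. With until_force (N) it stops when the force on the tool has changed by that much, and returns True; else False.
- move_joints(angles): joint-space move.
- command_gripper(opening, newtons=None): finger opening in m; newtons is the grip in N (None keeps the last); returns when the fingers have stopped.
- sleep(seconds).
- inverse_kinematics(position, orientation): joint angles nearest the present ones, or None.
- sense(): the state.
- camera(name): name is "scene" or "side" or "wrist"; returns (picture, depth): 400x640x3 uint8, red, green, blue; 400x640 float32, m along the optical axis (not along the pixel's ray), 0 where there is no reading.
- camera_params(name): a dict with "K" (3x3 intrinsics, pixels), "position" and "rotation" of the camera in the world; the wrist camera has in their place "tool_from_camera" (4x4, takes a point from camera to tool coordinates, whose origin is the TCP and whose axes are the flange's). Camera axes: x right, y down, z forward; pixel columns grow to the right and rows downward; lengths in m; the calibration is good to about 2 mm. A picture is of the moment at which its call begins: read the wrist's pose just before it. camera_params takes no time and is no camera call.
A pose or a line that the arm cannot do raises Unreachable and nothing moves.
- finish_job(): hands the job in; it is judged then, once.
The state is a dict: "time_s": time; "joint_pos": joint angles; "qd": joint speeds; "joint_efforts": joint torques, N m; "position": TCP position; "tcp_rot": TCP orientation; "wrist_force": force on the tool from outside, world axes, zero at the start; "ft_torque": the same for the moment, N m; "finger_gap": finger opening in m; "gripper_force": force on a finger pad.
Only numpy, scipy, OpenCV 4.12 (cv2) and the standard library are available. Lean on these libraries where they do the work, as an engineer would, in place of code of your own. Each camera call takes 0.05 s, during which the arm holds its last target. There are 200 camera calls.

## Working session

There is one attempt and no reset: what is moved stays moved. The work goes in short steps, each a Python script; the robot and the scene stay as the last script left them, time stands still between calls to the robot, and variables do not carry over. Pictures are saved under pics/ and viewed, at most 12 in all, crops included, and the job is handed in when it is done.

```bash
ls; mkdir -p pics; python3 - <<'E'
from rig import *
import cv2,numpy as np,pickle
d={}
s=sense();print(s['time_s'],s['position'],s['tcp_rot'])
for n in("scene","side","wrist"):
    p,z=camera(n);d[n]=(p,z,camera_params(n));cv2.imwrite(f"pics/{n}0.png",p[:,:,::-1])
    print(n,d[n][2])
d['s']=s
pickle.dump(d,open("d0.pkl","wb"))
E
```

```text
pics
0.0 [0.14968866 0.65764179 0.25527121] [[-9.75064493e-01  2.21921415e-01 -3.47644476e-04]
 [ 2.21921669e-01  9.75062593e-01 -1.92674588e-03]
 [-8.86110468e-05 -1.95585133e-03 -9.99998083e-01]]
scene {'K': array([[369.90204659,   0.        , 320.04549858],
       [  0.        , 369.90204659, 197.08092144],
       [  0.        ,   0.        ,   1.        ]]), 'position': array([0.0689272 , 0.82613671, 1.17511593]), 'rotation': array([[-0.85842843, -0.40069071,  0.32023051],
       [-0.51283392,  0.65816088, -0.55120379],
       [ 0.01009905, -0.63739408, -0.7704718 ]])}
side {'K': array([[460.88704803,   0.        , 326.57835151],
       [  0.        , 460.88704803, 194.83831895],
       [  0.        ,   0.        ,   1.        ]]), 'position': array([ 0.13175162, -1.21743138,  1.08516182]), 'rotation': array([[ 0.95029933, -0.17140802,  0.25990474],
       [-0.31066556, -0.57688702,  0.75543913],
       [ 0.02044734, -0.79863675, -0.60146592]])}
wrist {'K': array([[340.67010927,   0.        , 312.48001668],
       [  0.        , 340.67010927, 201.29524733],
       [  0.        ,   0.        ,   1.        ]]), 'tool_from_camera': array([[-2.35517309e-04, -9.53077447e-01, -3.02726485e-01,
         7.69533702e-02],
       [ 9.99999949e-01, -2.89767961e-04,  1.34292881e-04,
         7.98147545e-04],
       [-2.15711952e-04, -3.02726438e-01,  9.53077467e-01,
        -1.17000639e-01],
       [ 0.00000000e+00,  0.00000000e+00,  0.00000000e+00,
         1.00000000e+00]])}
```

View pics/scene0.png

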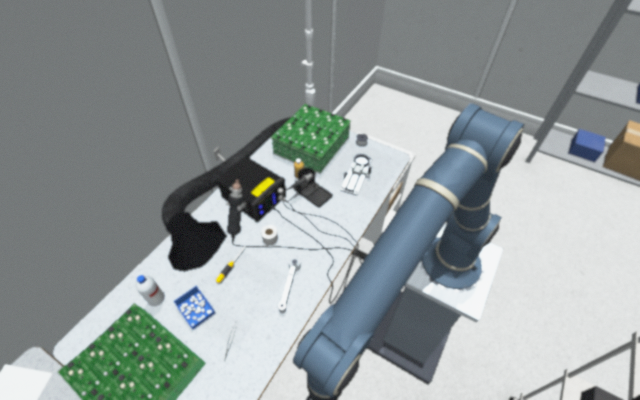

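View pics/wrist0.png

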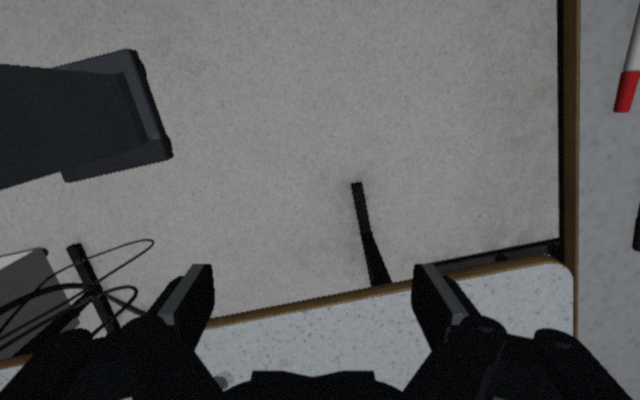

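The scene view shows the lever at about (289,285), hub end unclear, and the fixture at about (358,172). The wrist view shows only the bench edge.

```bash
cat > h.py <<'E'
import cv2,numpy as np,pickle
def pose(n,par,s=None):
    if n!='wrist': return par['position'],par['rotation']
    T=par['tool_from_camera'];R=s['tcp_rot'];return s['position']+R@T[:3,3],R@T[:3,:3]
def ray(par,pr,u,v,z):
    p,R=pr;K=par['K'];d=R@np.array([(u-K[0,2])/K[0,0],(v-K[1,2])/K[1,1],1.]);return p+d*(z-p[2])/d[2]
def proj(par,pr,X):
    p,R=pr;c=R.T@(np.array(X)-p);c=par['K']@c;return c[:2]/c[2]
E
python3 - <<'E'
from h import *
d=pickle.load(open('d0.pkl','rb'))
im,z,par=d['scene'];pr=pose('scene',par)
for u,v in[(360,158),(350,186),(295,265),(283,307)]:print(u,v,ray(par,pr,u,v,0.03))
a=cv2.resize(im[140:220,260:420],None,fx=4,fy=4);b=cv2.resize(im[240:320,210:370],None,fx=4,fy=4)
E

```

```text
360 158 [ 0.50907467 -0.27672322  0.03      ]
350 186 [ 0.46975227 -0.10826572  0.03      ]
295 265 [0.46187209 0.31605891 0.03      ]
283 307 [0.41111136 0.4635348  0.03      ]
```

View pics/side0.png

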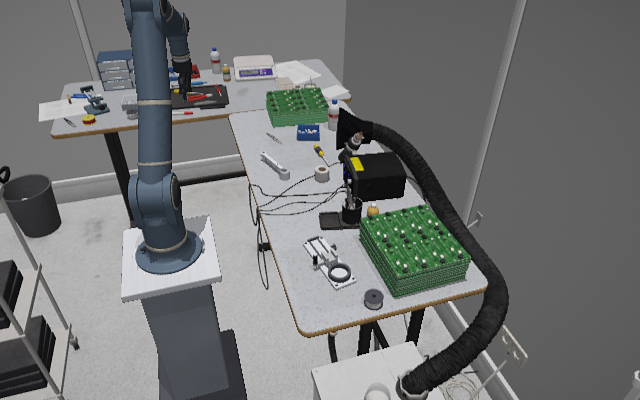

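Side view: nest ring at about (340,272), support and post around (315,245), reel at (374,298), lever hub at (284,174), lever tail at (264,156), tape at (321,173). Next I build a height map from the depth images to find obstacles, then take close wrist views.

```bash
python3 - <<'E'
from h import *
d=pickle.load(open('d0.pkl','rb'))
H=np.full((13,22),-1.)
for n in('scene','side'):
    im,z,par=d[n];p,R=pose(n,par);K=par['K']
    v,u=np.mgrid[:400,:640];P=np.stack([(u-K[0,2])/K[0,0]*z,(v-K[1,2])/K[1,1]*z,z],-1)@R.T+p
    P=P[(z>0)&(P[...,2]<0.6)]
    for x,y,h in P:
        i=int((x-.3)//.05);j=int((y+.5)//.05)
        if 0<=i<13 and 0<=j<22:H[i,j]=max(H[i,j],h)
print('cols y',[round(-.5+.05*j,2) for j in range(22)])
for i in range(13):print(f"x{.3+.05*i:.2f}",*[f"{int(h*100):3d}" for h in H[i]])
E
```

```text
cols y [-0.5, -0.45, -0.4, -0.35, -0.3, -0.25, -0.2, -0.15, -0.1, -0.05, 0.0, 0.05, 0.1, 0.15, 0.2, 0.25, 0.3, 0.35, 0.4, 0.45, 0.5, 0.55]
x0.30 -100   0   0   0   0   0   0   0   0   0   0   0   1   0   0   0   0   0   0   0   0   0
x0.35   0   0   0   0   0   0   0   0   0   0   0   0   0   1   1   0   0   0   0   0   0   0
x0.40   0   0   0   0   0   6   1   2   1   0   0   1   1   1   0   0   3   4   4   4   0   0
x0.45   0   0   0   3   3   5   5   2   2   0   0   0   1   1   1   4   4   4   0   0   0   0
x0.50   0   3   3   3   3   5   5   1   1   1   2   1   0   0   1   1   0   0   0   0   1   1
x0.55   0   4   3   0   0   1   0   0   2   8   1   1   2   1   5   5   0   0   0   0   0   3
x0.60   0  10  10  10  10  10  10  10   8   8   8   8   6   2   5   5   0   0   0   2   0   4
x0.65   0  11  10  10  11  10  10  10   9   8   8  12  13  13  12   0   1   2   2   3   3   4
x0.70   0  10  11  10  10  10  10  10   9   2  11  13  13  13  20  19  11  19  19   1   0   4
x0.75   0  10  10  10  11  10  10  10   0   0  12  13  13  13  21  19  10  17  20  20  18  14
x0.80   0  10  10  10  10  10  10  10   0   0  12  13  13  13  12   0   0  15  17  17  15   0
x0.85   0  10  10  10  10  10  10  10   0   0  12  13  13  12  12   0   0  13  14  13   0   0
x0.90   0   0   0   0 -56   0   0   0   0   0   0   0   3   0   0   0   8  12  13  11   0   0
```

```bash
cat >> h.py <<'E'
def Rdown(y):
    y=np.array([y[0],y[1],0.]);y/=np.linalg.norm(y);z=np.array([0,0,-1.]);return np.stack([np.cross(y,z),y,z],1)
E
python3 - <<'E'
from rig import *
from h import *
d={}
def snap(k):
    s=sense();p,z=camera('wrist');d[k]=(p,z,camera_params('wrist'),s);cv2.imwrite(f"pics/w_{k}.png",p[:,:,::-1]);print(k,s['time_s'],s['position'])
movep([0.40,0.38,0.22],Rdown([-.2,.97]));sleep(.3);snap('lever')
movep([0.435,-0.18,0.22],Rdown([-.2,.97]));sleep(.3);snap('fix')
pickle.dump(d,open('d1.pkl','wb'))
E
```

```text
lever 1.85 [0.39962432 0.38063877 0.21997341]
fix 4.2167 [ 0.43519482 -0.17963505  0.21995704]
```

View pics/w_lever.png

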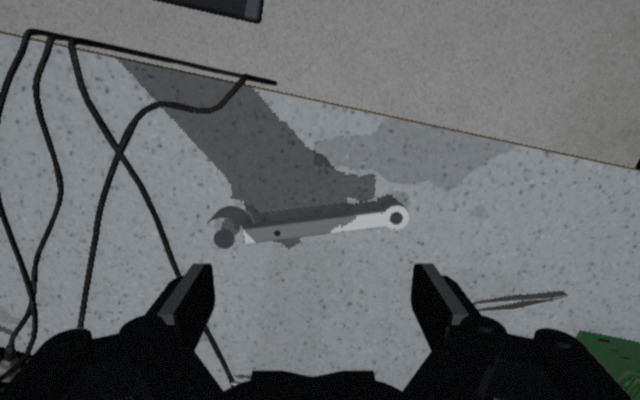

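View pics/w_fix.png

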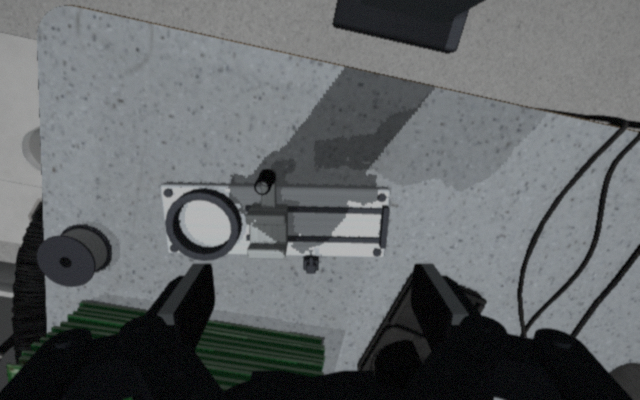

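Fixture view: nest ring centred at about (204,224), post top at about (267,176), support block (248–288, 205–258), clip at (311,264), and plate corners near (162,185), (388,187), (384,256). Lever view: hub near (228,222), dot at (277,233), eye at (397,218). I'll crop in for precise pixels.

```bash
python3 - <<'E'
from h import *
d=pickle.load(open('d1.pkl','rb'))
def crop(k,x,y,w,h,f):
    im=d[k][0][y:y+h,x:x+w,::-1];return cv2.resize(np.clip(im.astype(float)*1.4,0,255).astype(np.uint8),None,fx=f,fy=f,interpolation=cv2.INTER_CUBIC)
cv2.imwrite('pics/c1.png',np.vstack([crop('fix',155,160,240,120,3.3333333),crop('lever',200,190,240,60,3.333333)]))
E
```

```text
(no output)
```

View pics/c1.png

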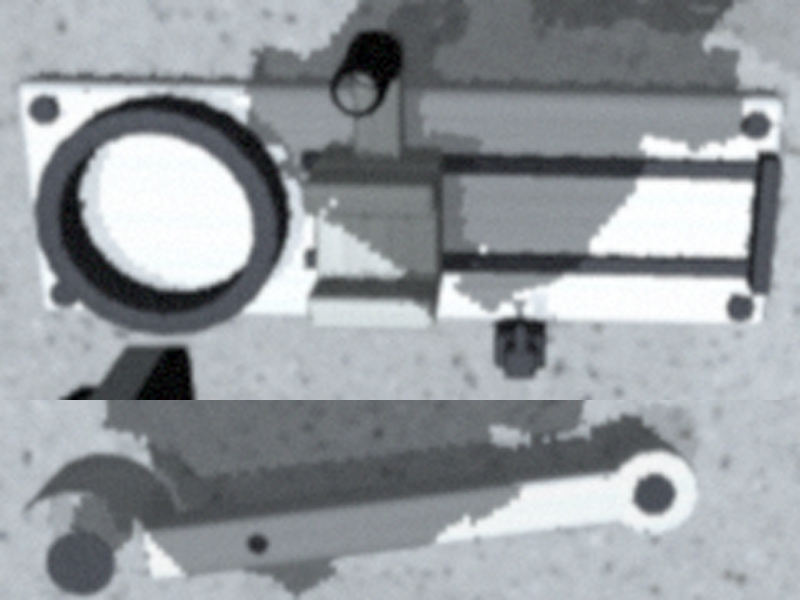

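```bash
python3 - <<'E'
from h import *
d=pickle.load(open('d1.pkl','rb'))
im,z,par,s=d['fix'];pr=pose('wrist',par,s)
f=lambda u,v,h:ray(par,pr,155+(u+.5)/3.33333-.5,160+(v+.5)/3.33333-.5,h)
TL,TR,BR,BL=f(22,82,.012),f(782,97,.012),f(765,322,.012),f(48,312,.012)
print('corners',TL,TR,BR,'len',np.linalg.norm(TR-TL),np.linalg.norm(TR-BR))
Y=(TR-TL)[:2];Y/=np.linalg.norm(Y);X=np.array([Y[1],-Y[0]])
# nest from corners: TL=(-38,-45) TR=(-38,185) BR=(38,185)
es=[TL[:2]+X*.038+Y*.045,TR[:2]+X*.038-Y*.185,BR[:2]-X*.038-Y*.185];print('nest',es,np.arctan2(Y[1],Y[0]))
for uv in[(160,218),(157,212)]:print('rim',f(*uv,.03))
o=np.mean(es,0)
L=lambda p:(np.round([(p[:2]-o)@X,(p[:2]-o)@Y],4))
g=lambda k,u,v,h:print(k,f(u,v,h)[:2],L(f(u,v,h)))
g('post',357,92,.066);g('clip',520,345,.02);g('pointer',521,303,.02);g('cheekR',436,300,.05);g('cheekL',310,300,.05);g('tab?',0,0,0)
P=np.array([d['fix'][1][264,311],d['fix'][1][176,262]]);
K=par['K'];p,R=pr
for k,(u,v) in dict(clip=(311,266),post=(262,187),rim=(225,165+60)).items():
    zz=d['fix'][1][v,u];print(k,'z',(p+R@(np.array([(u-K[0,2])/K[0,0],(v-K[1,2])/K[1,1],1])*zz)))
im,z,par,s=d['lever'];pr=pose('wrist',par,s)
f=lambda u,v,h:ray(par,pr,200+(u+.5)/3.33333-.5,190+(v-400+.5)/3.33333-.5,h)
dot=f(257,543,.038);eye=f(655,493,.038);hub=f(80,563,.036)
print('dot',dot,'eye',eye,'hub',hub,np.linalg.norm(eye-dot),np.linalg.norm(hub[:2]-dot[:2]))
a1=f(520,484,.038);a2=f(180,522,.038);print('arm edge dir',a1-a2,'eyedot',(eye-dot)/np.linalg.norm(eye-dot))
E
```

```text
corners [ 0.47400214 -0.32315143  0.012     ] [ 0.4329652  -0.10195391  0.012     ] [ 0.50535967 -0.08732844  0.012     ] len 0.22497193684066982 0.0738570472089599
nest [array([ 0.50315619, -0.27197486]), array([ 0.50407336, -0.27691856]), array([ 0.5017429 , -0.27615619])] 1.754232460475667
rim [ 0.50058834 -0.27395866  0.03      ]
rim [ 0.49890197 -0.27500855  0.03      ]
post [ 0.44087214 -0.22057028] [-0.0511  0.0649]
clip [ 0.52483347 -0.16245229] [0.042  0.1067]
pointer [ 0.51070859 -0.16503658] [0.0276 0.1067]
cheekR [ 0.50032584 -0.19114247] [0.0127 0.083 ]
cheekL [ 0.50740629 -0.22540139] [0.0134 0.048 ]
tab? [ 0.45400214 -0.33615007] [-0.0593 -0.0512]
clip z [ 0.52079368 -0.16285952  0.03357877]
post z [ 0.45187728 -0.22399081  0.02815265]
rim z [ 0.50416966 -0.25622449  0.01194789]
dot [0.454779   0.35804817 0.038     ] eye [0.41720454 0.46477444 0.038     ] hub [0.47212399 0.30913913 0.036     ] 0.11314741386841734 0.0518935674354692
arm edge dir [-0.03058988  0.09141904  0.        ] eyedot [-0.33208416  0.94324976  0.        ]
```

The measurements agree: plate 225×74 mm, dot to eye 113 mm, hub to dot 52 mm, post at local (-51, 65) and clip y about 107 mm. The support needs to move about +42 mm.

```bash
python3 - <<'E'
from rig import *
from h import *
Y=np.array([np.cos(1.754),np.sin(1.754)]);R=Rdown(Y)
p=np.array([0.4405,-0.2207])
command_gripper(0.05,30)
movep([*p,0.14],R);print('f',move_l([*p,0.062],feed=.1,until_force=10))
command_gripper(0.0,40);s=sense();print(s['finger_gap'],s['gripper_force'],s['position'])
q=s['position'].copy();q[:2]+=Y*0.0415
move_l(q,feed=.05);sleep(.3);s=sense();print(s['position'],s['wrist_force'])
command_gripper(0.045);q=s['position'].copy();q[2]=.15;move_l(q)
q[:2]-=Y*0.0; q[:2]+=np.array([Y[1],-Y[0]])*0.0
move_l([0.435,-.17,.17],R,feed=.2);sleep(.3)
d={};s=sense();im,z=camera('wrist');d['fix']=(im,z,camera_params('wrist'),s);pickle.dump(d,open('d2.pkl','wb'));print(s['time_s'],s['position'])
cv2.imwrite('pics/f2.png',cv2.resize(np.clip(im[130:330,150:470,::-1]*1.4,0,255).astype(np.uint8),None,fx=2.5,fy=2.5,interpolation=cv2.INTER_CUBIC))
E
```

```text
f False
0.012488088870450277 39.10100900859106 [ 0.44083093 -0.22083581  0.06255096]
[ 0.43309925 -0.17883531  0.06250547] [-0.09951571  1.70172601  6.20238484]
9.4833 [ 0.43448397 -0.17014561  0.16933447]
```

View pics/f2.png

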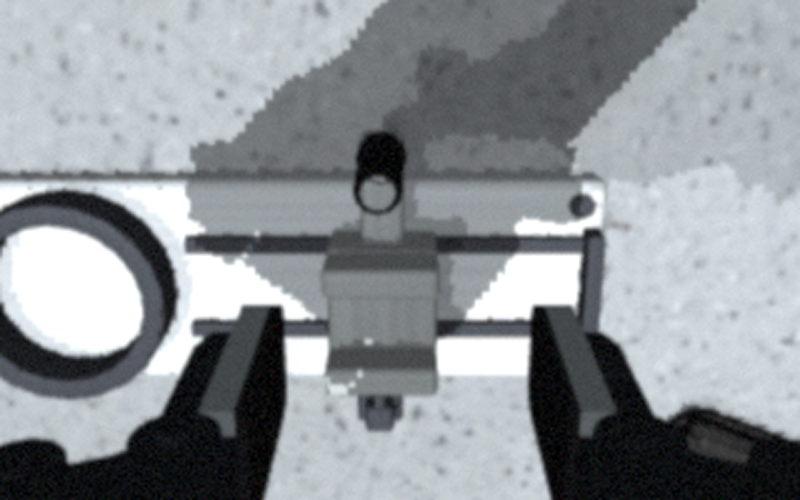

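The support block (col 326–437) is centred on the clip (col 380), with the post at (378,193). I'll check this numerically, fit circles for the nest centre, and plan the lever grasp.

```bash
python3 - <<'E'
from h import *
d=pickle.load(open('d2.pkl','rb'))
im,z,par,s=d['fix'];pr=pose('wrist',par,s)
f=lambda u,v,h:ray(par,pr,150+(u+.5)/2.5-.5,130+(v+.5)/2.5-.5,h)
o=np.array([.503,-.275])
# edge dir from bottom/top plate edges
a,b=f(5,174,.012),f(590,176,.012);Y=(b-a)[:2]/np.linalg.norm((b-a)[:2]);print('yaw',np.arctan2(Y[1],Y[0]))
Y=np.array([np.cos(1.754),np.sin(1.754)]);X=np.array([Y[1],-Y[0]])
L=lambda p:(np.round([(p[:2]-o)@X,(p[:2]-o)@Y],4))
for k,u,v,h in[('post',378.5,194,.066),('cheekL',329,383,.05),('cheekR',437,383,.05),('cheek2L',326,268,.05),('cheek2R',437,268,.05),('clip',380,412,.0336),('clip20',380,412,.02),('TR',604,178,.012)]:
    print(k,f(u,v,h)[:2],L(f(u,v,h)))
# nest rim circle from first picture: outer edge points of rim in crop c1 (lower/left side, unoccluded wall-free)
im,z,par,s=pickle.load(open('d1.pkl','rb'))['fix'];pr=pose('wrist',par,s)
g=lambda u,v,h:ray(par,pr,155+(u+.5)/3.33333-.5,160+(v+.5)/3.33333-.5,h)
hsv=cv2.cvtColor(im,cv2.COLOR_RGB2HSV)[...,2];crop=cv2.resize(hsv[160:280,155:395],None,fx=3.33333,fy=3.33333,interpolation=cv2.INTER_CUBIC)
print(crop[220,30:80:4],crop[220,240:300:4],crop[290:345:4,160],crop[90:140:4,160])
m=((crop>45)&(crop<110)).astype(np.uint8);m[:,300:]=0
n,lab,st,c=cv2.connectedComponentsWithStats(m);i=1+np.argmax(st[1:,4]);print(st[i],c[i])
P=np.argwhere(lab==i);W=np.array([g(u,v,.03)[:2] for v,u in P[::5]])
print('rim bbox-mean',W.mean(0),np.ptp(W@X),np.ptp(W@Y), (W@X).min()/2+(W@X).max()/2-o@X,(W@Y).min()/2+(W@Y).max()/2-o@Y)
E
```

```text
yaw 1.749490651062092
post [ 0.43330264 -0.1776757 ] [-0.0508  0.1084]
cheekL [ 0.50337218 -0.18181025] [0.0173 0.0916]
cheekR [ 0.49721067 -0.14835151] [0.0174 0.1256]
cheek2L [ 0.46470098 -0.18876152] [-0.0219  0.0918]
cheek2R [ 0.45864479 -0.15589195] [-0.0219  0.1252]
clip [ 0.52131225 -0.16286236] [0.0384 0.1069]
clip20 [ 0.53003394 -0.16174782] [0.0472 0.1064]
TR [ 0.43203677 -0.10227686] [-0.0383  0.1828]
[142 119  77  65  66  67  64  45  21  15  20  14  21] [182 183 168 115  73  68  68  70  63  47  20  22  79 144 160] [ 73  27  11  20  22  29  45  65  68  65  66  91 128 119] [154 107  40  19  26  43  65  74  73  68  74 116 171]
[   34    93   266   244 19353] [164.14323361 214.89030125]
rim bbox-mean [ 0.49987859 -0.27292103] 0.07574178616485 0.07738913133260955 -0.0019985910467714696 0.0038122728558784846
```

Support y is about 108.5 mm against the clip at 106.7 mm, so it is inside the 5 mm tolerance. Next is the lever, with the wrist camera on the hub side so I can see the hub while holding it, if joint 7 allows.

```bash
python3 - <<'E'
from rig import *
from h import *
yl=1.907;Xl=np.array([np.sin(yl),-np.cos(yl)])
Xf=np.array([np.sin(1.753),-np.cos(1.753)])
for sg in(-1,1):
    for p,x in(([.4548,.358,.036],Xl),([.4925,-.2234,.106],Xf)):
        q=inverse_kinematics(p,Rdown(sg*x));print(sg,None if q is None else np.round(q,2))
sg=-1 if all(inverse_kinematics(p,Rdown(-x)) is not None for p,x in(([.4548,.358,.036],Xl),([.4925,-.2234,.106],Xf))) else 1
R=Rdown(sg*Xl)
command_gripper(0.06,80)
s=sense();p=s['position'];move_l([p[0]+.02,p[1],.2])
movep([.4548,.358,.16],R);sleep(.2);s=sense();im,z=camera('wrist');pickle.dump(dict(l=(im,z,camera_params('wrist'),s)),open('d3.pkl','wb'))
cv2.imwrite('pics/l3.png',im[:,:,::-1]);print(sg,s['time_s'],s['position'],s['joint_pos'])
E
```

```text
-1 [-0.51  0.61 -0.31  1.92  0.29  0.65  2.48]
-1 [-0.43  0.71  1.11  2.03 -0.82  0.93 -1.83]
1 [-1.2   0.68  0.63  1.96 -0.62  0.7   0.15]
1 [-0.29  0.58  0.86  2.03 -0.61  0.81  1.12]
-1 12.3417 [0.45534218 0.35716412 0.16004631] [-0.55484679  0.42729488 -0.23777632  1.854813    0.12824193  0.87427304
  2.62169634]
```

View pics/l3.png

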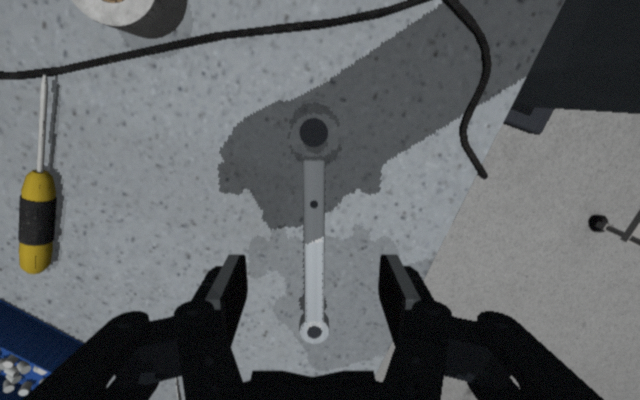

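The lever is vertical in the image and well aligned: bore (314,132), dot (314,204), eye (314,332). However, q7 sits near its limit on this side and would have to unwind during the carry, so I'll use the other half-turn. I'll refine the dot first, then grasp and lift.

```bash
python3 - <<'E'
from rig import *
from h import *
im,z,par,s=pickle.load(open('d3.pkl','rb'))['l'];pr=pose('wrist',par,s)
hub,dot,eye=[ray(par,pr,u,v,h) for u,v,h in((314,132,.036),(314,204,.038),(314.5,331.5,.038))]
a=(eye-hub)[:2];yl=np.arctan2(a[1],a[0]);print(hub,dot,eye,yl,np.linalg.norm(a),np.linalg.norm((dot-hub)[:2]))
dd=(dot[:2]+[.4548,.3580])/2;print(dd)
yl=(yl+1.907)/2
R=Rdown([np.sin(yl),-np.cos(yl)])
movep([*dd,.16],R);print(sense()['joint_pos'])
print('hit',move_l([*dd,.036],feed=.08,until_force=10))
command_gripper(0,80);s=sense();print(s['finger_gap'],s['gripper_force'],s['position'])
p=s['position'].copy();p[2]+=.05;move_l(p,feed=.06);sleep(.4);s=sense();print(s['time_s'],s['position'],s['wrist_force'],s['ft_torque'],s['gripper_force'])
im,z=camera('side');cv2.imwrite('pics/s4.png',cv2.resize(im[130:210,200:360,::-1],None,fx=5,fy=5,interpolation=cv2.INTER_CUBIC))
print(yl)
E
```

```text
[0.4720313  0.30873134 0.036     ] [0.45485206 0.35799326 0.038     ] [0.41742234 0.46399614 0.038     ] 1.9089981717244635 0.16458826887332179 0.05217148440874553
[0.45482603 0.35799663]
[-1.10763457  0.44473069  0.48463621  1.88754437 -0.26475522  0.8726027
 -0.15379973]
hit False
0.014663381889632808 78.58851313591003 [0.45479892 0.35807287 0.03632959]
18.3167 [0.45477258 0.35800198 0.08617854] [-0.93325158  0.2863538  -3.52086141] [-0.03822604 -0.01635624 -0.00233089] 77.94887781143188
1.9079990858622318
```

View pics/s4.png

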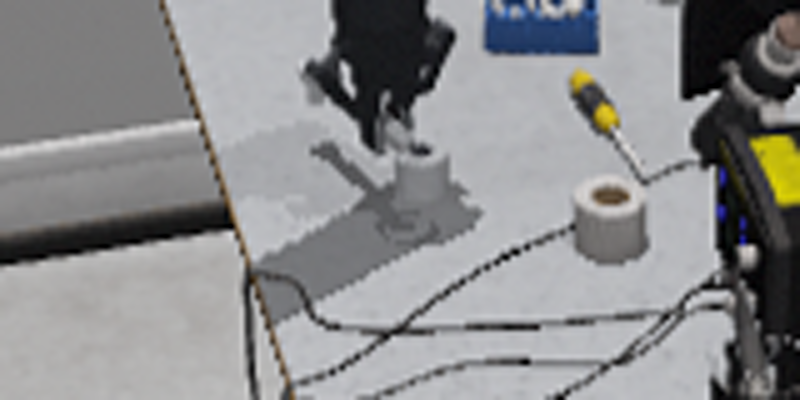

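The lever hangs level from the gripper (3.5 N weight change, almost no moment). Now I carry it over the fixture.

```bash
python3 - <<'E'
from rig import *
from h import *
R=Rdown([np.sin(1.752),-np.cos(1.752)])
p=sense()['position'].copy();p[2]=.17;move_l(p,feed=.1)
t=np.array([.502-.182*.052,-.2745+.983*.052])
move_l([*t,.17],R,feed=.14);sleep(.2)
move_l([*t,.111],feed=.06);sleep(.5);s=sense();print(s['time_s'],t,s['position'],s['tcp_rot'],s['wrist_force'],s['ft_torque'],s['finger_gap'])
d={}
for n in('side','wrist','scene'):
    im,z=camera(n);d[n]=(im,z,camera_params(n),s)
pickle.dump(d,open('d5.pkl','wb'))
a=cv2.resize(d['side'][0][225:300,280:380],None,fx=4,fy=4,interpolation=cv2.INTER_CUBIC);b=cv2.resize(d['scene'][0][140:215,310:410],None,fx=4,fy=4,interpolation=cv2.INTER_CUBIC)
w=cv2.resize(d['wrist'][0],(432,270))
c=np.zeros((570,800,3),np.uint8);c[:300,:400]=a;c[:300,400:]=b;c[300:,:432]=w
cv2.imwrite('pics/s5.png',c[:,:,::-1])
E
```

```text
25.4917 [ 0.492536 -0.223384] [ 0.49254557 -0.22337434  0.11104216] [[-1.80239558e-01  9.83622742e-01  6.00930205e-05]
 [ 9.83622744e-01  1.80239558e-01  6.34642266e-06]
 [-4.58865381e-06  6.02527382e-05 -9.99999998e-01]] [ 0.00917771  0.12123353 -2.34732819] [-0.02934857  0.00771604 -0.02438282] 0.014791938372880108
```

View pics/s5.png

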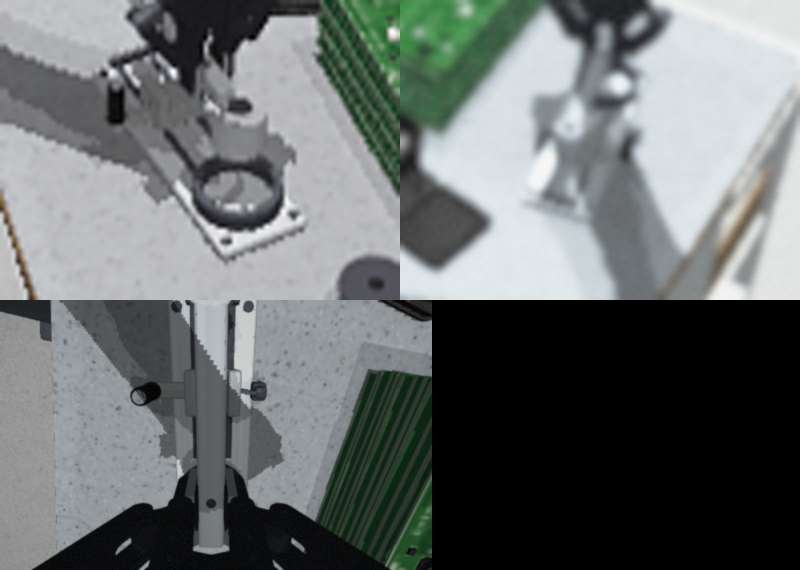

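The wrist view shows the arm centred over the support, with the tab and pointer meeting at about (245,390) in the composite. The side view shows the hub above the nest ring. I'll cross-check the nest centre from the unobstructed first side picture.

```bash
python3 - <<'E'
from h import *
d=pickle.load(open('d0.pkl','rb'));im,z,par=d['side'];pr=pose('side',par)
x0,y0=322,256;g=cv2.resize(im[y0:y0+36,x0:x0+36].max(2),None,fx=8,fy=8,interpolation=cv2.INTER_CUBIC)
m=(g<90).astype(np.uint8)
cs,_=cv2.findContours(m,cv2.RETR_CCOMP,cv2.CHAIN_APPROX_NONE)
for c in sorted(cs,key=len)[::-1][:3]:
    e=cv2.fitEllipse(c);u,v=(e[0][0]+.5)/8-.5+x0,(e[0][1]+.5)/8-.5+y0;print(len(c),u,v,np.array(e[1])/8,e[2],ray(par,pr,u,v,.03),ray(par,pr,u,v,.021))
print('expect',proj(par,pr,[.502,-.2745,.03]))
# drawn rim circle radii
for r in(.036,.028):
    print(r,[proj(par,pr,[.502+r*np.cos(t),-.2745+r*np.sin(t),.03]).round(1) for t in np.arange(4)*np.pi/2])
# current hub: wide cylinder in new side picture
d=pickle.load(open('d5.pkl','rb'));print('hub bore top expect',proj(par,pr,[.502,-.2745,.075+.036]))
a=cv2.resize(d['side'][0][240:290,310:370],None,fx=8,fy=8,interpolation=cv2.INTER_CUBIC)
b=cv2.resize(im[240:290,310:370],None,fx=6.5,fy=8,interpolation=cv2.INTER_CUBIC)
def dot(img,P,sx):
    q=proj(par,pr,P);cv2.circle(img,(int((q[0]-310+.5)*sx),int((q[1]-240+.5)*8)),2,(255,0,0),-1)
for t in np.arange(0,6.28,.26):
    for r in(.036,.028):dot(b,[.502+r*np.cos(t),-.2745+r*np.sin(t),.03],6.5)
    dot(a,[.502+.022*np.cos(t),-.2745+.022*np.sin(t),.111],8)
    dot(a,[.502+.036*np.cos(t),-.2745+.036*np.sin(t),.03],8)
a=a[:,:400]
cv2.imwrite('pics/s6.png',np.hstack([a,b])[:,:,::-1])
E
```

```text
491 338.96827125549316 271.3612585067749 [19.98194313 22.04079437] 102.36883544921875 [ 0.5014335  -0.28053186  0.03      ] [ 0.50458671 -0.27254058  0.021     ]
407 338.8517246246338 270.86895656585693 [13.79777813 18.41604996] 84.58126068115234 [ 0.50177893 -0.27844703  0.03      ] [ 0.50493508 -0.27043796  0.021     ]
102 323.5171951055527 257.8208222389221 [1.63674808 5.81593084] 146.7295684814453 [ 0.47346022 -0.2098826   0.03      ] [ 0.47637482 -0.20128872  0.021     ]
expect [338.50137866 269.96958637]
0.036 [array([349.3, 267.5]), array([334.8, 262.1]), array([327.6, 272.4]), array([342.4, 278.2])]
0.028 [array([346.9, 268.1]), array([335.6, 263.8]), array([330. , 271.9]), array([341.5, 276.3])]
hub bore top expect [339.46532969 251.21402487]
```

View pics/s6.png

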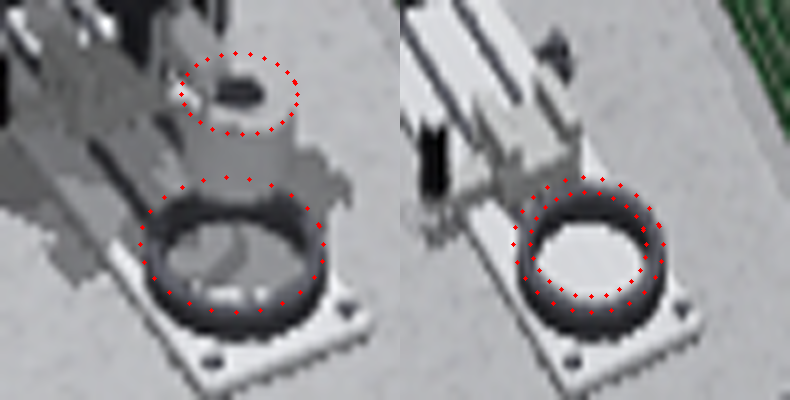

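The hub matches its predicted position and the nest rim agrees to about 2 mm. That is inside tolerance, so I'm handing in.

```bash
python3 -c "
from rig import *
s=sense();print(s['time_s'],s['position'],s['gripper_force']);print(finish_job())"
```

```text
25.6417 [ 0.49251323 -0.22336616  0.11099983] 77.95819401741028
the job is handed in; nothing more can be done
None
```

I handed the job in at 25.6 s with the support set about 2 mm from the pointer and the lever gripped at its balance point, held level about 4.5 cm above the nest rim and centred within about 2 mm by my measurements; no verdict came back.

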